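# Check the trigger clamps on a glued violin back

## Task

Check that the two trigger clamps on the glued violin back are biting: with the backs of the fingers press the finger lever of the clamp on the robot's left in towards its fixed handle until it comes up firm, short of the handle, hold it there about a second and let it spring right back out; then do the same with the right-hand clamp. Press only the levers, without taking hold of them or forcing them against the stop; keep off the fixed handles and leave everything on the bench where it is.

Things in the scene. Friction and masses are not known exactly. Their poses are not given: they have to be found in the camera images.
- blank: Two pale maple boards glued edge to edge (a jointed violin back), together 250 mm across (x) by 390 mm long (y), lying on two bearers; its top is 53 mm above the bench. Origin at bench level under its centre; x points across it away from the robot, y along the glue line to the robot's left. It and the clamps on it cannot shift.
- left_clamp: Left one-handed trigger clamp, laid across the blank, jaws down, its black pistol handle and grey finger lever standing up at the edge nearest the robot. Origin at bench level on the glue line; x along the bar away from the robot, z up. Bar 6.5 mm wide, 88 to 107 mm above the bench, x = -235 to +165 mm; black head under the lever up to 122 mm.
- left_lever: Finger lever of the left clamp: a grey blade 22 mm wide, 11 mm thick, leaning 0.30 rad away from the handle, its top 200 mm above the bench. Origin on the pressed face (the one turned away from handle and robot), 18 mm below its top, at rest 181 mm up; pivot 119 mm up. At rest its axes are the clamp's: it is pressed along -x, to the handle. The space on its +x side is free above the bar.
- left_trigger (a joint): Swing of the left lever, rad: 0 = out (rest), grows as it is pressed to the handle. A return spring resists with 2 to 5 N at the face; at 0.26 (face about 17 mm in, blade about upright) it comes up hard against its stop, the clamp's bite, still about 25 mm short of the handle; beyond that only the force rises. It springs back when let go.
- left_handle: Fixed black pistol handle of the left clamp: 25 by 28 mm across, 90 mm long, on the robot's side of the lever, about 43 mm from it at rest. Origin at the centre of its top end, 200 mm above the bench; it runs down from there, slightly towards the lever.
- right_clamp: Right trigger clamp, the same as the left one in shape, size, origin and axes.
- right_lever: Finger lever of the right clamp, the same as the left one in shape, size, origin and axes.
- right_trigger (a joint): Swing of the right lever, rad, as for the left; this one meets its stop at 0.30 (face about 20 mm in).
- right_handle: Fixed pistol handle of the right clamp, the same as the left one.
- block_plane: Small loose block plane, 36 x 105 x 42 mm high, standing on the blank between the two clamp bars, a bystander. Origin at the centre of its sole.
- glue_jar: Loose jar, 60 mm across and 72 mm high, on the bench between the two clamps' bar ends, on the robot's side of the blank, a bystander. Origin at the centre of its underside.
- varnish_bottle: Loose amber bottle, 52 mm across and 125 mm high, off the left end of the blank, a bystander. Origin at the centre of its underside.
- spool_clamp: Loose wooden spool clamp standing on end, 30 mm across and 89 mm high, off the left end of the blank, a bystander. Origin at the centre of its underside.
- mallet: Loose round carver's mallet standing on its head, 90 mm across and 203 mm high, off the right end of the blank, a bystander. Origin at the centre of its underside.
- gouge: Loose gouge lying along the blank's y, 235 mm long, 25 mm thick, off the right end of the blank, a bystander. Origin on the bench under the front end of its wooden handle.
- cork_block: Loose cork sanding block 60 x 100 x 30 mm on the bench on the robot's side of the blank, to the left, a bystander. Origin at the centre of its underside.

How it is judged:
On the way, in this order (a step that is already met when the one before it is completed fails the run):
1. the fingers hold the left lever in against its stop (swing over 0.24) for half a second (value of joint left_trigger above 0.24 rad and contact force between the fingers and left_lever above 2 N), for 0.5 s.
2. the left lever has sprung back out, with the right one not yet pressed (value of joint each of left_trigger, right_trigger below 0.05 rad), for 0.1 s.
3. the fingers hold the right lever in against its stop (swing over 0.28) for half a second (value of joint right_trigger above 0.28 rad and contact force between the fingers and right_lever above 2 N), for 0.5 s.
At the end, for the whole second after the job is handed in: Both levers are back out (swing under 0.05 rad) and none of the seven loose things has moved 20 mm from its start (all of step 2 and distance of each of block_plane, glue_jar, varnish_bottle, spool_clamp, mallet, gouge, cork_block from where it was at the start of the episode below 0.02 m); the robot touches nothing.
It fails at once if a lever is forced: more than 40 N on it (contact force between anything else and left_lever above 40 N or contact force between anything else and right_lever above 40 N).
It fails at once if a fixed handle is touched with more than 2 N, as in squeezing lever and handle together (contact force between any of the fingers, the arm and left_handle above 2 N or contact force between any of the fingers, the arm and right_handle above 2 N).
It fails at once if a lever is taken between the fingers (the grasp point lies inside it) ((x of the grasp point in the frame of left_lever between -0.014 and 0.003 m and y of the grasp point in the frame of left_lever between -0.02 and 0.02 m and z of the grasp point in the frame of left_lever between -0.05 and 0.016 m) or (x of the grasp point in the frame of right_lever between -0.014 and 0.003 m and y of the grasp point in the frame of right_lever between -0.02 and 0.02 m and z of the grasp point in the frame of right_lever between -0.05 and 0.016 m)).
It fails at once if a loose thing is lifted or pushed more than 20 mm from its start (distance of any of block_plane, glue_jar, varnish_bottle, spool_clamp, mallet, gouge, cork_block from where it was at the start of the episode above 0.02 m).
It also fails if it takes over 51 s, if anything falls off the work surface, if the arm or the gripper's body presses on something with over 40 N, if the wrist force passes 120 N, or if a joint passes its speed limit or range.

## Robot

A 7-joint arm with a two-finger parallel gripper is mounted at the origin on the work surface. World frame = base frame: x ahead of the robot, y to its left, z up, the work surface at z = 0. Lengths are in m, angles in rad, forces in N, time in s.
With the tool pointing down it reaches from about 0.375 to 0.925 m from the base axis. Payload 3.1 kg.
Tool frame: the origin (TCP) lies between the finger pads; the fingertips stand 19 mm ahead of it and the grasp point (between the pads) is the TCP; z points along the fingers, y is the line along which they close (so a half turn about z gives the same grasp; the last joint's range is limited). The gripper opens to 85 mm and grips with 20 to 120 N. Pads are 22 mm wide; open, the fingers measure 114 mm over their backs; the gripper's body (76 mm by 85 mm) begins 54 mm behind the grasp point. The pads swing forward as they close: fully open they stand 13 mm farther back than shut.
Start: joints at [-0.098, 0.383, 0.044, 1.598, -0.018, 1.161, -0.05], TCP at [0.65, 0, 0.25] pointing down, gripper open.
Joint ranges: [-2.61, 2.61], [-0.41, 2.15], [-1.48, 1.57], [0, 2.5], [-1.57, 4.71], [0.05, 1.97], [-2.85, 2.85]. Speed limits (rad/s): [2.79, 2.79, 3.14, 3.14, 3.14, 3.14, 3.14].

## Interface

Orientations are given as a unit quaternion [x, y, z, w].
In Python, from bench import move_ptp, movel, move_j, move_gripper, pause, inverse_kinematics, read_camera, camera_params, MotionError, sign_off, look_for, tip_of, read_time_s, read_qpos, read_joint_vel, read_effort, read_eef_pos, read_tcp_rot, read_ft_force, read_ft_torque, read_finger_gap, read_grasp_force gives the robot as it stands. Calls block until the motion is done:
- move_ptp(position, orientation): joint-space move of the TCP to a pose.
- movel(position, orientation=None, speed=0.15): straight line of the TCP; orientation=None keeps the orientation; speed is the mean speed in m/s.
- move_j(angles): joint-space move.
- move_gripper(opening, effort=None): finger opening in m; effort is the grip in N (None keeps the last); returns when the fingers have stopped.
- pause(seconds).
- inverse_kinematics(position, orientation): joint angles nearest the present ones, or None.
- read_camera(name): name is "scene" or "side" or "wrist"; returns the picture (384x512x3 uint8, red, green, blue); there is no depth.
- camera_params(name): a dict with "K" (3x3 intrinsics, pixels), "camera_from_world" (4x4, takes a point from world to camera coordinates). Camera axes: x right, y down, z forward; pixel columns grow to the right and rows downward; lengths in m; the calibration is good to about 2 mm. A picture is of the moment at which its call begins: read the wrist's pose just before it. camera_params takes no time and is no camera call; for the wrist camera it gives the pose at the moment of the call.
A pose or a line that the arm cannot do raises MotionError and nothing moves.
- sign_off(): hands the job in; it is judged then, once.
Trained networks look in the newest picture that a camera, given by its name, has taken for a name from the list of things; names that differ only in an ending like _2 or _b are one class to them, and where a whole thing is asked for, a point or a joint stands for the part that bears it (a point fixed in the world has none). Each returns a list of dicts, best first, with "confidence" (0 to 1); they miss things now and then, are a little off and sometimes report something else, mostly with a low value. They report only what shows in the picture. A call takes as long as a camera call.
- look_for(camera, name): "at" ([column, row] in pixels, amid what is visible of it).
- tip_of(camera, name): "at" ([column, row] in pixels: a listed point, or the origin of a listed thing).
Readings, each from a call of its own:
- read_time_s(): time.
- read_qpos(): joint angles.
- read_joint_vel(): joint speeds.
- read_effort(): joint torques, N m.
- read_eef_pos(): TCP position.
- read_tcp_rot(): TCP orientation.
- read_ft_force(): force on the tool from outside, world axes, zero at the start.
- read_ft_torque(): the same for the moment, N m.
- read_finger_gap(): finger opening in m.
- read_grasp_force(): force on a finger pad.
Only numpy, scipy, OpenCV 4.12 (cv2) and the standard library are available. Lean on these libraries where they do the work, as an engineer would, in place of code of your own. Each camera call takes 0.05 s, during which the arm holds its last target. There are 200 camera calls.

## Working session

There is one attempt and no reset: what is moved stays moved. The work goes in short steps, each a Python script; the robot and the scene stay as the last script left them, time stands still between calls to the robot, and variables do not carry over. Pictures are saved under pics/ and viewed, at most 10 in all, crops included, and the job is handed in when it is done.

```bash
mkdir -p pics; ls; python3 - <<'E'
from bench import *
import cv2, numpy as np
ims=[]
for c in ["scene","side","wrist"]:
    im=read_camera(c); cv2.imwrite(f"pics/{c}0.png",im[:,:,::-1]); ims.append(im)
    p=camera_params(c); print(c,np.round(p["camera_from_world"],3).tolist(),np.round(p["K"],1).tolist())
    for n in ["left_lever","right_lever","left_handle","right_handle","left_clamp","right_clamp","blank"]:
        print(n,[(np.round(d["at"]).tolist(),round(d["confidence"],2)) for d in tip_of(c,n)[:3]])
cv2.imwrite("pics/a.png",cv2.resize(ims[0],(800,600))[:,:,::-1])
print(read_time_s(),read_tcp_rot(),read_finger_gap())
E
```

```text
pics
scene [[-0.807, 0.59, -0.021, 0.455], [0.377, 0.487, -0.788, -0.108], [-0.454, -0.644, -0.615, 1.473], [0.0, 0.0, 0.0, 1.0]] [[484.7, 0.0, 258.4], [0.0, 484.7, 203.6], [0.0, 0.0, 1.0]]
left_lever [([277.0, 228.0], 0.53)]
right_lever []
left_handle [([304.0, 205.0], 0.86)]
right_handle [([261.0, 160.0], 0.81)]
left_clamp []
right_clamp [([222.0, 272.0], 0.42)]
blank [([225.0, 271.0], 0.6), ([276.0, 226.0], 0.19)]
side [[-0.964, -0.263, 0.021, 0.576], [-0.197, 0.663, -0.722, 0.215], [0.176, -0.701, -0.691, 0.984], [0.0, 0.0, 0.0, 1.0]] [[421.9, 0.0, 250.2], [0.0, 421.9, 189.7], [0.0, 0.0, 1.0]]
left_lever [([226.0, 218.0], 0.61)]
right_lever [([270.0, 163.0], 0.69)]
left_handle [([256.0, 220.0], 0.76), ([261.0, 165.0], 0.44)]
right_handle [([292.0, 164.0], 0.69)]
left_clamp []
right_clamp []
blank [([216.0, 228.0], 0.94)]
wrist [[1.0, -0.001, -0.0, -0.649], [-0.0, -0.952, 0.305, -0.04], [-0.001, -0.305, -0.952, 0.38], [0.0, 0.0, 0.0, 1.0]] [[270.6, 0.0, 252.4], [0.0, 270.6, 186.4], [0.0, 0.0, 1.0]]
left_lever [([196.0, 0.0], 0.56)]
right_lever []
left_handle []
right_handle [([63.0, 275.0], 0.56)]
left_clamp [([294.0, 66.0], 0.9)]
right_clamp []
blank [([282.0, 144.0], 0.86)]
1.2 [ 7.07085471e-01  7.07128090e-01  1.75267912e-05 -2.15870739e-05] 0.08518604169560223
```

View pics/a.png

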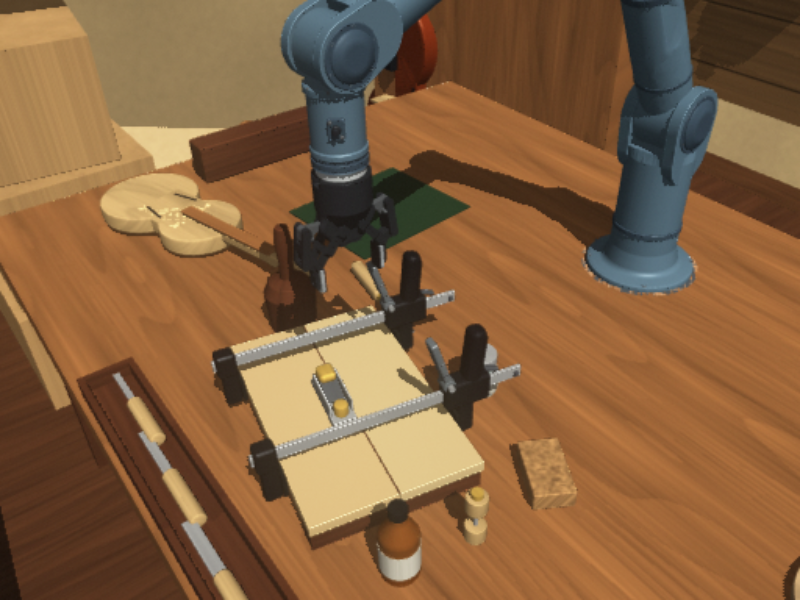

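View pics/side0.png

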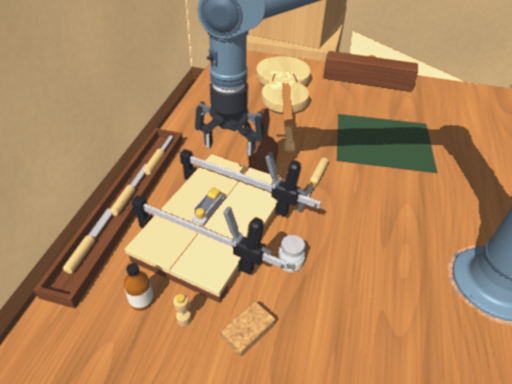

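The scene view shows the left lever top at about (276,221) px and its handle at (304,211). The right lever top is at (241,173) and its handle at (263,164). The side view agrees: levers at (230,210) and (270,158). Next I triangulate these and take each bar's direction from its ends.

```bash
cat > h.py <<'E'
from bench import *
import numpy as np, cv2
def P(c):
    p=camera_params(c); return np.array(p["K"])@np.array(p["camera_from_world"])[:3]
def tri(obs):  # [(P,uv)..]
    A=[]
    for M,(u,v) in obs: A+= [u*M[2]-M[0], v*M[2]-M[1]]
    A=np.array(A); return np.linalg.lstsq(A[:,:3],-A[:,3],rcond=None)[0]
def onz(M,uv,z):
    A=np.array([uv[0]*M[2]-M[0],uv[1]*M[2]-M[1]]); return np.linalg.solve(A[:,:2],-A[:,3]-A[:,2]*z)
def proj(M,x): q=M@np.append(x,1); return q[:2]/q[2]
E
python3 - <<'E'
from h import *
S,D=P("scene"),P("side")
for n,a,b,z in [("Llev",(277,228),(226,218),.181),("Lhan",(304,207),(256,220),.2),("Rhan",(261.5,160),(292,164),.2),("Rlevtop",(241,173),(270,158),.2),("Llevtop",(276,221),(229,210),.2)]:
    print(n,tri([(S,a),(D,b)]).round(4),onz(S,a,z).round(4),onz(D,b,z).round(4))
for n,a,b,M in [("Lbar",(332,236),(163,297),S),("Rbar",(290,188),(139,231),S),("Lbar",(297,266),(140,202),D),("Rbar",(319,203),(190,159),D)]:
    p,q=onz(M,a,.107),onz(M,b,.107); d=q-p; print(n,p.round(3),q.round(3),np.hypot(*d).round(3),np.arctan2(d[1],d[0]).round(3))
a=cv2.imread("pics/scene0.png")[140:260,200:350]; b=cv2.imread("pics/side0.png")[130:280,190:340]
cv2.imwrite("pics/crop.png",np.hstack([cv2.resize(a,(400,320),interpolation=2),cv2.resize(b,(400,400),interpolation=2)[:320]]))
E
```

```text
Llev [0.6138 0.1404 0.1791] [0.6149 0.1414] [0.6131 0.143 ]
Lhan [0.5482 0.1483 0.2052] [0.5426 0.1402] [0.5487 0.1478]
Rhan [ 0.5135 -0.0452  0.2056] [ 0.5054 -0.0597] [ 0.5134 -0.0423]
Rlevtop [ 0.5682 -0.0563  0.1919] [ 0.5754 -0.0446] [ 0.5667 -0.0488]
Llevtop [0.6104 0.1314 0.1919] [0.6168 0.1404] [0.6083 0.1368]
Lbar [0.482 0.17 ] [0.866 0.101] 0.39 -0.179
Rbar [ 0.442 -0.028] [ 0.818 -0.11 ] 0.385 -0.214
Lbar [0.453 0.166] [0.845 0.088] 0.4 -0.197
Rbar [ 0.437 -0.03 ] [ 0.79  -0.095] 0.359 -0.183
```

View pics/crop.png

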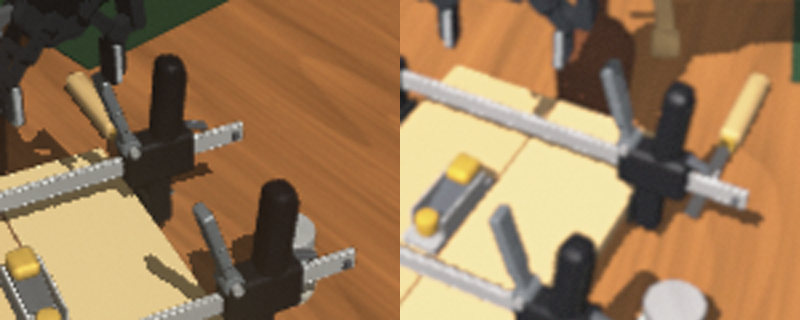

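```bash
cat >> h.py <<'E'
from scipy.spatial.transform import Rotation as R
YAW=-0.19
def Q(yaw=YAW): return (R.from_euler('z',yaw)*R.from_quat([.70710678,.70710678,0,0])).as_quat()
def ax(yaw=YAW): return np.array([np.cos(yaw),np.sin(yaw),0])
E
python3 - <<'E'
from h import *
L=np.array([.613,.138,.181]); Rr=np.array([.572,-.056,.181])
move_gripper(0.0)
for n,o,nn in [("R",Rr,"right"),("L",L,"left")]:
    p=o+ax()*.06; p[2]=.30
    movel(p,Q(),speed=.2)
    im=read_camera("wrist"); M=P("wrist")
    cv2.imwrite(f"pics/w{n}.png",im[:,:,::-1])
    print(n,read_eef_pos().round(4),proj(M,o).round(1))
    for k,z in [("lever",.181),("handle",.2),("clamp",0)]:
        for d in tip_of("wrist",f"{nn}_{k}")[:2]: print(k,np.round(d["at"],1),round(d["confidence"],2),onz(M,d["at"],z).round(4))
print(read_time_s(), read_finger_gap())
a=[cv2.imread(f"pics/w{n}.png") for n in "RL"]
cv2.imwrite("pics/ww.png",cv2.resize(np.hstack(a),(800,300),interpolation=cv2.INTER_AREA))
E
```

```text
R [ 0.6307 -0.0657  0.2993] [190. 188.]
lever [194.2 195.4] 0.64 [ 0.574  -0.0639]
handle [110.8 201. ] 0.6 [ 0.5061 -0.0494]
clamp [274.2 154.7] 0.72 [ 0.6624 -0.0769]
L [0.6722 0.1237 0.3001] [188.2 183.2]
lever [188.5 186.7] 0.81 [0.6124 0.1346]
handle [107.6 193. ] 0.63 [0.5473 0.1478]
clamp [225.2  33.6] 0.74 [0.6661 0.2924]
clamp [270.8 149.2] 0.62 [0.7004 0.1208]
4.0917 -0.0003070639596836764
```

View pics/ww.png

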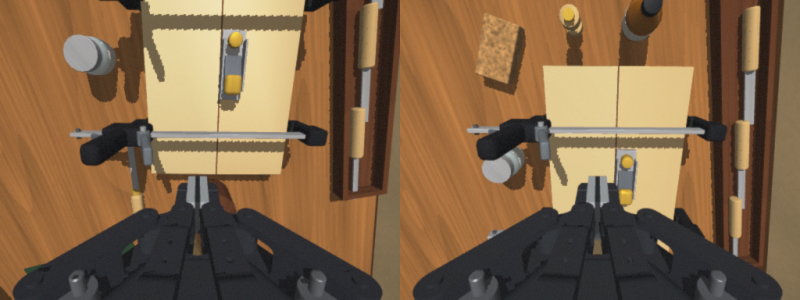

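The bars run parallel to the gripper axis, so yaw -0.19 holds. The wrist view puts the left lever at (0.6125, 0.1355) and the right at (0.572, -0.061), consistent with the handles. Next, a stepped press on the left lever, watching the force.

```bash
cat >> h.py <<'E'
def press(o,expect):
    a=ax(); z=.192
    def at(d,z=z): p=np.array(o)+a*d; p[2]=z; return p
    movel(at(.05,.30),Q(),speed=.2); movel(at(.05),Q(),speed=.1); pause(.3)
    f0=read_ft_force(); log=[]; d=.05
    F=lambda: float((read_ft_force()-f0)@a)
    movel(at(.028),Q(),speed=.05); d=.028
    try:
        while d>.0145-expect-.010:
            d-=.0015; movel(at(d),Q(),speed=.03); f=F(); log.append((round(d*1e3,1),round(f,1)))
            if f>11: break
        e=read_eef_pos(); pause(.2); print(log); print("hold",F(),(e-np.array(o))@a)
        im=read_camera("side"); cv2.imwrite(f"pics/press{expect}.png",im[:,:,::-1])
        for _ in range(4): pause(.25); print(round(F(),1),end=' ')
    finally:
        movel(at(.05),Q(),speed=.06); movel(at(.05,.30),Q(),speed=.15)
    print("t",read_time_s(),"resid",read_ft_force()-f0)
E
python3 - <<'E'
from h import *
press([.6125,.1355,.181],.017)
im=read_camera("side"); cv2.imwrite("pics/after.png",im[:,:,::-1])
b=[cv2.resize(cv2.imread(f"pics/{n}.png")[140:290,170:320],(400,400),interpolation=2) for n in ["press0.017","after"]]
cv2.imwrite("pics/pl.png",np.hstack(b))
E
```

```text
[(26.5, 0.5), (25.0, 0.1), (23.5, 0.1), (22.0, -0.0), (20.5, 2.0), (19.0, 2.3), (17.5, 3.3), (16.0, 3.8), (14.5, 3.9), (13.0, 3.7), (11.5, 3.9), (10.0, 4.0), (8.5, 3.6), (7.0, 4.2), (5.5, 4.3), (4.0, 3.8), (2.5, 3.9), (1.0, 4.1), (-0.5, 5.6), (-2.0, 7.6), (-3.5, 11.0)]
hold 10.931786668710593 -9.374443921084174e-05
11.8 11.7 10.3 11.1 t 14.875 resid [ 0.14227685  0.05792227 -1.34729166]
```

View pics/pl.png

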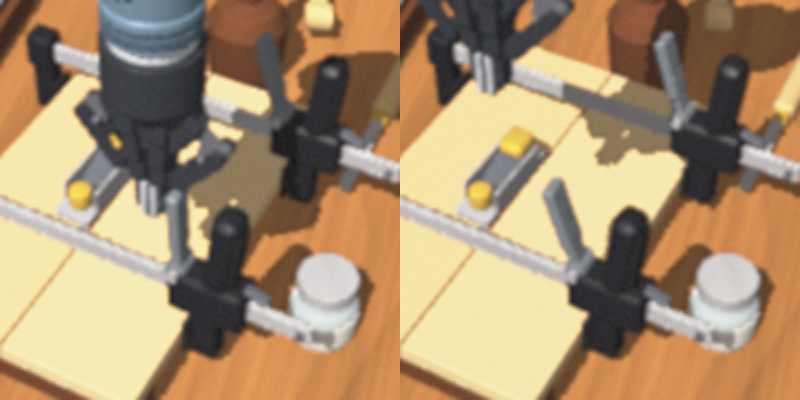

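In the left image the lever stands upright against its stop at 11 N, with a clear gap to the handle. In the right image it has sprung back to its leaning rest. Now the right lever.

```bash
python3 - <<'E'
from h import *
press([.572,-.061,.181],.020)
im=read_camera("side"); cv2.imwrite("pics/after2.png",im[:,:,::-1])
b=[cv2.resize(cv2.imread(f"pics/{n}.png")[110:260,190:340],(400,400),interpolation=2) for n in ["press0.02","after2"]]
cv2.imwrite("pics/pr.png",np.hstack(b))
E
```

```text
[(26.5, 0.1), (25.0, -0.6), (23.5, 0.8), (22.0, 1.4), (20.5, 2.2), (19.0, 2.1), (17.5, 2.9), (16.0, 2.7), (14.5, 2.6), (13.0, 2.7), (11.5, 4.0), (10.0, 3.6), (8.5, 3.5), (7.0, 3.9), (5.5, 3.0), (4.0, 4.4), (2.5, 4.6), (1.0, 4.6), (-0.5, 4.0), (-2.0, 3.5), (-3.5, 7.2), (-5.0, 8.9), (-6.5, 12.6)]
hold 12.797938725680337 -0.00251147058170155
13.2 13.0 12.6 12.5 t 27.1583 resid [ 1.12900629 -0.2387692  -0.40296707]
```

View pics/pr.png

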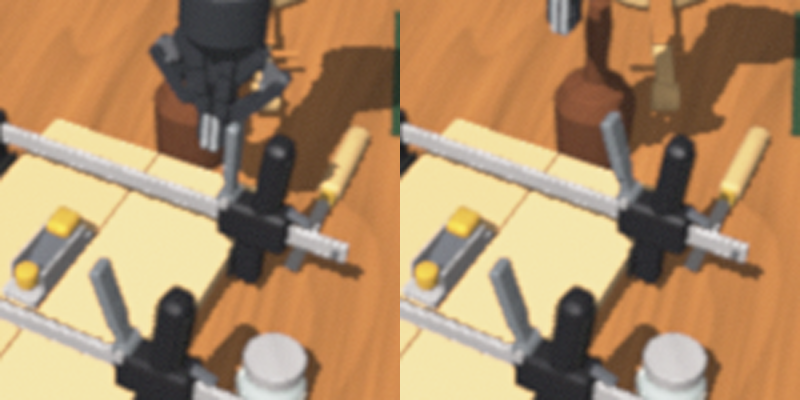

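The right lever came up firm at about 13 N, was held for 1.2 s and sprang back. Both levers are out and the loose things in view look undisturbed.

```bash
python3 -c "
from bench import *
print(sign_off())"
```

```text
the job is handed in; nothing more can be done
None
```

I pressed the left lever and then the right to a firm stop (about 11 N and 13 N), held each for just over a second, and let both spring back out; I handed the job in after about 27 s on the robot's clock, and no verdict came back.

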